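# Lid from the drawer, held over the glass cell

### The arm

A 7-joint arm with a two-finger parallel gripper is mounted at the origin on the work surface. World frame = base frame: x ahead of the robot, y to its left, z up, the work surface at z = 0. Lengths are in m, angles in rad, forces in N, time in s.
With the tool pointing down it reaches from about 0.4 to 0.875 m from the base axis. Payload 19.3 kg.
Tool frame: the origin (TCP) lies between the finger pads; the fingertips stand 17 mm ahead of it and the grasp point (between the pads) lies 2 mm behind it; z points along the fingers, x is the direction in which the jaws open and shut, and the axes are right-handed (so a half turn about z gives the same grasp; the last joint's range is limited). The gripper opens to 85 mm and grips with 20 to 120 N. Pads are 22 mm wide; open, the fingers measure 114 mm over their backs; the gripper's body (76 mm by 85 mm) begins 54 mm behind the grasp point. The pads swing forward as they close: fully open they stand 13 mm farther back than shut.
Start: joints at [-1.274, 0.521, -0.036, 1.599, 0.021, 1.021, -0.113], TCP at [0.224, 0.583, 0.248] pointing down, gripper open.
Joint ranges: [-2.91, 2.91], [-0.3, 2.13], [-1.5, 1.42], [0.17, 2.43], [-1.26, 4.41], [0.16, 1.93], [-2.52, 2.52]. Speed limits (rad/s): [1.89, 1.89, 2.39, 2.39, 3.01, 3.01, 3.01].

### API

Orientations are given as [roll, pitch, yaw] about the fixed x, y, z axes, in that order (R = Rz(yaw) Ry(pitch) Rx(roll)).
In Python, from workcell import bot gives the robot as it stands. The module is installed in compiled form; this text tells all that it offers.
- The arm moves only by the tool arm_command, never from a script. Its argument "targets" is a list of rows, each a list of 6 numbers: the shift along the tool's x, y, z in mm, then the turn, a rotation vector about the tool's x, y, z in degrees. In form: [[x, y, z, wx, wy, wz], ...]. A call has 1 to 8 rows; each row shifts and turns the pose as measured when the row begins, along the tool's axes as they then stand; what a row does not reach is not made up. A row lasts 1/10 s, in which the tool goes at most 50 mm and 8.59 degrees, less where a joint would pass 70% of its speed; a pose out of reach is approached as far as the arm can. A call is refused whole if a number of a shift passes 50 or a number of a turn 8.59, either way. A call with a gripper value outside its range is refused whole. "grip" is the opening in per cent of the stroke, from 0 (shut) to 100 (fully open), set as the call begins (left out, the last holds). The fingers move at their own pace and stop on an object; "grip_force" is the grip in N (left out, the last holds). Time passes only in rows, so rows that do not move let the fingers close. It gives the time, the measured TCP pose, the force and the opening at its end, in the units of the state.
- bot.observe(): the state, without advancing time (a new reading comes with each control period).
- bot.grab_frame(name): name is "scene" or "top" or "wrist"; returns a dict with "color" (384x512x3 uint8, red, green, blue), "depth" (384x512 float32, m along the optical axis (not along the pixel's ray), 0 where there is no reading), "fov_y" (degrees; the focal length in pixels is half the picture's height over the tangent of half this angle, whatever the lens; pixels are square), "cx", "cy" (the principal point, pixels), "R" (3x3) and "t" (3): a world point X has camera coordinates R X + t; the wrist camera has in their place "hand_eye" (4x4, takes a point from camera to tool coordinates, whose origin is the TCP and whose axes are the tool frame's). Camera axes: x right, y down, z forward; pixel columns grow to the right and rows downward; lengths in m; the calibration is good to about 2 mm. A picture is of the moment at which its call begins: read the wrist's pose just before it.
- bot.job_done(): hands the job in, once; it reports no verdict.
The state is a dict: "clock": time; "qpos": joint angles; "qd": joint speeds; "joint_efforts": joint torques, N m; "position": TCP position; "tool_rot": TCP orientation; "force": force on the tool from outside, world axes, zero at the start; "moment": the same for the moment, N m; "grip_width": finger opening in m.
Only numpy, scipy, OpenCV 4.12 (cv2) and the standard library are available. Lean on these libraries where they do the work, as an engineer would, in place of code of your own. Each camera call takes 0.05 s, during which the arm holds its last target. There are 200 camera calls.

### The job

Pull the top drawer of the blue drawer unit out to its stop and leave it there, then take the white lid out of it by its grip bar and carry it over the reagent bottles to the rectangular glass cell with the red band. Finish still holding the lid, level and at rest, with its underside about 1 cm above the cell's rim, centred over the mouth and its long side along the cell's long side, ready to be lowered. The lid must never touch either cell, and everything else on the bench stays where it stands.

Things in the scene. Friction and masses are not known exactly. Their poses are not given: they have to be found in the camera images.
- drawer (a joint): top drawer of the blue drawer unit (280 deep, 220 wide, 160 high, its grey front to the robot, turned up to 15 degrees): opening in m, 0 shut, 0.165 at its stop; about 1.5 N friction, stays where left. Tray inside 230 x 184, 50 deep; the front panel is 15 thick and ends 21 mm above the handle bar's axis.
- drawer_handle (a point): middle of the bar handle of that drawer: a level steel bar 11 mm thick and 110 long, 45 mm off the drawer front; the point is on the bar's axis, 132 mm above the bench and 28 mm below the top of the unit. x points into the unit (the drawer pulls out along -x), y runs along the bar, z up.
- lid_center (a point): white lid, 0.09-0.18 kg, right way up on the drawer's floor (hidden till opened, moves with it): plug 72 x 44 x 8, above it flange 96 x 66 x 8, above it grip bar 48 x 14, 40 high; 56 in all; red and black sockets 12 high on the flange 37 either side along x. Point: its centre, 28 above the plug's underside. x along bar and long side, z up. Underside about 80 above the bench.
- red_cell_mouth (a point): the goal cell: rectangular glass cell with a red band, loose, 0.6 kg, 90 x 60 outside, 4 mm wall, on a white foot 104 x 74; rim 85 mm above the bench. The point is the centre of the open mouth, level with the rim; x along its long side, y across, z up. The red and blue cells swap places.
- blue_cell_mouth (a point): the same sort of cell with a blue band, to be left alone; same sizes and axes.
- bottle_amber: amber reagent bottle, 60 across, 140 high; origin at the centre of its underside. The three bottles stand in a row between the drawer and the cells.
- bottle_white: white reagent bottle, 60 across, 130 high; origin at the centre of its underside
- bottle_green: green glass reagent bottle with a blue cap, 58 across, 135 high; origin at the centre of its underside
- beaker: glass beaker, 68 across, 90 high; origin at the centre of its underside
- jar: small glass jar with white cap, 56 across, 65 high; origin at the centre of its underside
- wrench: steel wrench lying flat on the bench near the back; origin on its underside

How it is judged:
On the way, in this order (a step that is already met when the one before it is completed fails the run):
1. the top drawer is pulled out to its stop (value of joint drawer above 0.157 m), for 0.2 s.
2. the lid is lifted clear of the drawer, in the gripper (height (world z) of lid_center above 0.155 m and contact force between lid and the fingers above 1 N and value of joint drawer above 0.15 m), for 0.2 s.
At the end, for the whole second after the job is handed in: lid held in the gripper over the red-banded cell: underside 3 to 22 mm above the rim, within 10 mm of centre, tilt under 0.10 rad, long sides parallel within 0.12 rad, under 20 mm/s; lid and arm not touching the cell, which stands upright; drawer still at least 150 mm open (horizontal distance between lid_center and red_cell_mouth below 0.01 m and z of lid_center in the frame of red_cell_mouth between 0.031 and 0.05 m and angle between lid_center's own z axis and vertical below 0.1 rad and angle between the x axis of lid_center and the x axis of red_cell_mouth, either way round below 0.12 rad and contact force between lid and the fingers above 1 N and contact force between each of lid, the arm and red_cell below 0.1 N and linear speed of lid below 0.02 m/s and value of joint drawer above 0.15 m and angle between red_cell_mouth's own z axis and vertical below 0.05 rad); the arm keeps its last pose, push and grip.
It fails at once if the lid touches a glass cell (contact force between lid and red_cell above 0.5 N or contact force between lid and blue_cell above 0.5 N).
It fails at once if a cell, bottle or other bystander is moved more than 15 mm (distance of any of red_cell_mouth, blue_cell_mouth, bottle_amber, bottle_white, bottle_green, beaker, jar, wrench from where it was at the start of the episode above 0.015 m).
It also fails if it takes over 64 s, if anything falls off the work surface, if the arm or the gripper's body presses on something with over 40 N, if the wrist force passes 120 N, or if a joint passes its speed limit or range.

## Working session

There is one attempt and no reset: what is moved stays moved. The work goes in short steps, Python scripts to look and compute and a tool call to move; the robot and the scene stay as the last step left them, time stands still between calls to the robot, and variables do not carry over. Pictures are saved under pics/ and viewed, about 8 in all and at most 12, crops included, and the job is handed in when it is done.

Besides the shell and the picture viewer there is one more tool, called after "Request:" by a JSON object that holds its "op" and its "data". arm_command: Moves the arm, as the interface text tells. Its arguments: {"type":"object","properties":{"targets":{"type":"array"},"grip":{"type":"number"},"grip_force":{"type":"number"}},"required":["targets"]}

```bash
mkdir -p pics
cat > h.py <<'E'
import numpy as np, cv2
from workcell import bot
from scipy.spatial.transform import Rotation as Ro
def cam(n):
    s=bot.observe(); f=bot.grab_frame(n)
    if 'R' not in f:
        T=np.eye(4);T[:3,:3]=Ro.from_euler('xyz',s['tool_rot']).as_matrix();T[:3,3]=s['position']
        M=np.linalg.inv(T@np.array(f['hand_eye'])); f['R']=M[:3,:3];f['t']=M[:3,3]
    f['R']=np.array(f['R']);f['t']=np.array(f['t'])
    f['f']=192/np.tan(np.radians(f['fov_y'])/2)
    return f
def cloud(f):
    d=f['depth'];v,u=np.mgrid[:384,:512]
    P=np.stack([(u-f['cx'])/f['f']*d,(v-f['cy'])/f['f']*d,d],-1)
    X=(P-f['t'])@f['R']; X[d==0]=np.nan
    return X
def onplane(f,u,v,z):
    r=np.array([(u-f['cx'])/f['f'],(v-f['cy'])/f['f'],1])@f['R']; c=-f['t']@f['R']
    return c+r*(z-c[2])/r[2]
def save(f,n): cv2.imwrite('pics/'+n+'.png',f['color'][...,::-1])
E
python3 - <<'E'
from h import *
s=bot.observe();print(s)
a=cam('top');b=cam('scene')
import pickle;pickle.dump((a,b),open('f0.pkl','wb'))
im=np.hstack([a['color'],b['color']])
save(a,'top0');save(b,'scene0')
for f in(a,b):print(-f['t']@f['R'],f['R'][2],f['fov_y'])
E
```

```text
{'clock': 0.0, 'qpos': array([-1.27418227,  0.52199895, -0.03629243,  1.59997538,  0.02118741,
        1.02111109, -0.11279132]), 'qd': array([-8.21914337e-04, -1.61623391e-04, -9.74624902e-04, -1.52178601e-05,
        1.58832955e-03,  7.02993681e-04,  1.11259490e-03]), 'joint_efforts': array([-3.26527270e-04, -9.27107191e+01,  1.97969958e+00, -3.69938207e+01,
        1.78260991e-02,  8.18463770e-03,  3.44667842e-05]), 'position': array([0.2240904 , 0.58311746, 0.24774718]), 'tool_rot': array([3.14150704e+00, 1.10494479e-03, 1.20394344e+00]), 'force': array([-0.26687805,  0.10320922, -0.75420989]), 'moment': array([0.01545047, 0.04269896, 0.00689265]), 'grip_width': 0.08541508507092467}
[ 0.46228028 -0.05366139  1.09601444] [ 0.17169645 -0.02289774 -0.98488376] 52.80857154350629
[1.29923743 0.41675019 0.65751929] [-0.65927148 -0.49901997 -0.56244127] 57.023492831017094
```

View pics/top0.png

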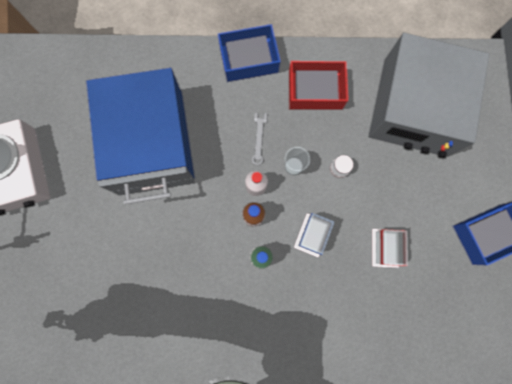

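View pics/scene0.png

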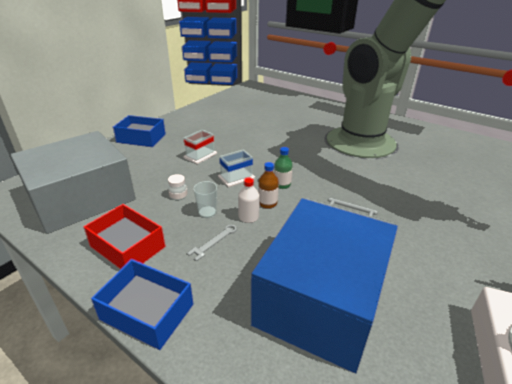

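The top view shows the unit's handle bar near (147,197), the bottles at (257,182), (254,213) and (262,257), the blue cell at (315,235) and the red cell at (390,248). The scene view shows the same layout, with the drawer front facing the robot.

Run:
```python
from h import *
import pickle
a,b=pickle.load(open('f0.pkl','rb'))
X=cloud(a); hsv=cv2.cvtColor(a['color'],cv2.COLOR_RGB2HSV)
def rect(P):
    r=cv2.minAreaRect((P[:,:2]*1000).astype(np.float32)); return np.round(cv2.boxPoints(r)), np.round(r[0],1),np.round(r[1],1),round(r[2],1)
z=X[...,2]
v,u=np.mgrid[:384,:512]
def box(u0,u1,v0,v1): return (u>=u0)&(u<=u1)&(v>=v0)&(v<=v1)
m=box(75,200,60,200)&(abs(z-.16)<.008)&(hsv[...,1]>100)
print('unit top',m.sum(),rect(X[m]))
m=box(115,180,185,206)&(abs(z-.134)<.015)
print('handle',m.sum(),rect(X[m]),np.nanmedian(z[m]))
for n,c in dict(white=(257,182),amber=(254,213),green=(262,257),beaker=(297,160),jar=(343,166),wrench=(260,138)).items():
    m=box(c[0]-18,c[0]+18,c[1]-18,c[1]+18)&(z>.03)
    if m.sum(): print(n,np.nanmedian(X[m],0).round(3),np.nanmax(z[m]).round(3))
for n,c in dict(blue=(315,235),red=(390,248)).items():
    m=box(c[0]-25,c[0]+25,c[1]-25,c[1]+25)
    h=hsv[...,0]
    col=m&(hsv[...,1]>80)&(((h>100)&(h<130)) if n=='blue' else ((h<10)|(h>170)))
    print(n,'band',col.sum(),np.nanmedian(z[col]),rect(X[col&(z>.04)]))
    ft=m&(hsv[...,2]>150)&(hsv[...,1]<40)
    pts=np.argwhere(ft)[:,::-1]
    W=np.array([onplane(a,*p,.01) for p in pts]); print('foot',rect(W),np.nanmedian(z[ft]))
    cv2.imwrite
crop=cv2.resize(a['color'][190:290,280:440],None,fx=5,fy=5,interpolation=cv2.INTER_CUBIC)
cv2.imwrite('pics/cells.png',crop[...,::-1])
```

```text
unit top 8818 (array([[643., 321.],
       [681., 104.],
       [941., 150.],
       [904., 366.]], dtype=float32), array([792.3, 235.3]), array([264.3, 220.2]), 9.9)
handle 313 (array([[588., 145.],
       [636., 144.],
       [639., 287.],
       [591., 288.]], dtype=float32), array([613.3, 215.9]), array([143.5,  48. ]), 88.9) 0.13732130792582156
white [ 0.65  -0.069  0.093] 0.135
amber [ 0.566 -0.063  0.1  ] 0.145
green [ 0.457 -0.082  0.098] 0.139
beaker [ 0.731 -0.184  0.072] 0.095
jar [ 0.705 -0.307  0.064] 0.072
blue band 0 nan (array([[0., 0.],
       [0., 0.],
       [0., 0.],
       [0., 0.]], dtype=float32), array([0., 0.]), array([0., 0.]), 0.0)
foot (array([[ 451., -250.],
       [ 559., -289.],
       [ 600., -175.],
       [ 492., -136.]], dtype=float32), array([ 525.6, -212.7]), array([121.7, 114.7]), 70.2) 0.01413277892630559
red band 70 0.06634049230874337 (array([[ 440., -400.],
       [ 527., -407.],
       [ 527., -403.],
       [ 441., -397.]], dtype=float32), array([ 483.9, -402. ]), array([ 3.2, 87. ]), 85.9)
foot (array([[ 423., -513.],
       [ 544., -519.],
       [ 551., -389.],
       [ 429., -384.]], dtype=float32), array([ 486.7, -451.2]), array([129.6, 121.6]), 87.3) 0.014817589162616173
  return np.nanmean(a, axis, out=out, keepdims=keepdims)
```

View pics/cells.png

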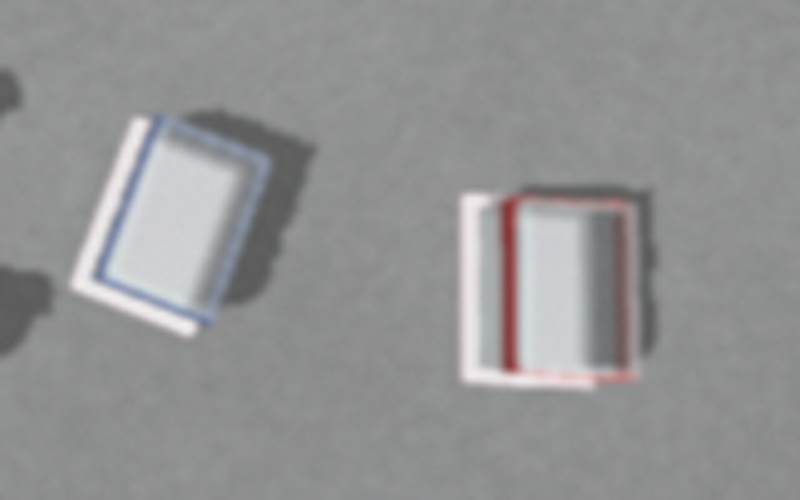

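The crop shows the red cell's long side running up and down the picture, roughly along world x, with its rim box from about (505,197) to (635,380). Next I refine the handle position and write a row planner.

```bash
cat >> h.py <<'E'
def plan(p,yaw,n,show=True):
    """rows (tool axes) for n equal steps to TCP p (m), tool down, yaw deg"""
    s=bot.observe();R=Ro.from_euler('xyz',s['tool_rot']);G=Ro.from_euler('xyz',[np.pi,0,np.radians(yaw)])
    w=(R.inv()*G).as_rotvec(degrees=True)
    # path: straight in world, spin in steps
    for i in range(n):
        Ri=R*Ro.from_rotvec(w*i/n,degrees=True)
        d=Ri.inv().apply((np.array(p)-s['position'])/n)*1000
        print(np.round(np.r_[d,w/n],1).tolist(),end=',')
    print()
E
python3 - <<'E'
from h import *
import pickle
a,b=pickle.load(open('f0.pkl','rb'))
X=cloud(a);v,u=np.mgrid[:384,:512]
y=np.radians(10);ex=np.array([np.cos(y),np.sin(y)]);ey=np.array([-np.sin(y),np.cos(y)])
m=(u>115)&(u<180)&(v>185)&(v<210)&(X[...,2]>.115)&(X[...,2]<.155)
P=X[m];A=P[:,:2]@ex*1000;B=P[:,:2]@ey*1000
h,e=np.histogram(A,np.arange(600,700,4));print(list(zip(e,h)))
k=A<A.min()+12;print(A.min(),np.median(A[k]),B[k].min(),B[k].max(),np.median(P[k,2]),np.polyfit(B[k],A[k],1))
c=np.median(A[k])*ex+(B[k].min()+B[k].max())/2*ey;print(c)
plan([c[0]/1000,c[1]/1000,.25],10,10)
E
```

```text
[(np.int64(600), np.int64(0)), (np.int64(604), np.int64(0)), (np.int64(608), np.int64(0)), (np.int64(612), np.int64(0)), (np.int64(616), np.int64(0)), (np.int64(620), np.int64(2)), (np.int64(624), np.int64(90)), (np.int64(628), np.int64(83)), (np.int64(632), np.int64(41)), (np.int64(636), np.int64(13)), (np.int64(640), np.int64(12)), (np.int64(644), np.int64(13)), (np.int64(648), np.int64(10)), (np.int64(652), np.int64(7)), (np.int64(656), np.int64(4)), (np.int64(660), np.int64(6)), (np.int64(664), np.int64(7)), (np.int64(668), np.int64(1)), (np.int64(672), np.int64(9)), (np.int64(676), np.int64(0)), (np.int64(680), np.int64(0)), (np.int64(684), np.int64(0)), (np.int64(688), np.int64(0)), (np.int64(692), np.int64(0))]
623.7827141845553 628.6943317603871 35.48092348115982 155.8069862743548 0.1376065449719677 [3.47977402e-03 6.28559301e+02]
[602.53465372 203.36253331]
[-21.9, 49.0, -0.2, 0.0, 0.0, 5.9],[-16.7, 50.9, -0.2, 0.0, 0.0, 5.9],[-11.4, 52.4, -0.2, 0.0, 0.0, 5.9],[-6.0, 53.3, -0.2, 0.0, 0.0, 5.9],[-0.5, 53.6, -0.2, 0.0, 0.0, 5.9],[5.1, 53.4, -0.2, 0.0, 0.0, 5.9],[10.5, 52.6, -0.2, 0.0, 0.0, 5.9],[15.9, 51.2, -0.2, 0.0, 0.0, 5.9],[21.0, 49.3, -0.2, 0.0, 0.0, 5.9],[26.0, 46.9, -0.2, 0.0, 0.0, 5.9],
```

```bash
python3 -c "
from h import *
plan([.6025,.203,.23],10,14)"
```

```text
[-15.7, 35.0, 1.3, 0.0, 0.0, 4.2],[-13.0, 36.0, 1.3, 0.0, 0.0, 4.2],[-10.4, 36.9, 1.3, 0.0, 0.0, 4.2],[-7.6, 37.5, 1.3, 0.0, 0.0, 4.2],[-4.8, 38.0, 1.3, 0.0, 0.0, 4.2],[-2.0, 38.3, 1.3, 0.0, 0.0, 4.2],[0.8, 38.3, 1.3, 0.0, 0.0, 4.2],[3.6, 38.1, 1.3, 0.0, 0.0, 4.2],[6.4, 37.8, 1.3, 0.0, 0.0, 4.2],[9.1, 37.2, 1.3, 0.0, 0.0, 4.2],[11.9, 36.4, 1.3, 0.0, 0.0, 4.2],[14.5, 35.5, 1.3, 0.0, 0.0, 4.2],[17.1, 34.3, 1.3, 0.0, 0.0, 4.2],[19.5, 33.0, 1.3, 0.0, 0.0, 4.2],
```

Request:
{"op": "arm_command", "data": {"targets": [[-16,35,1,0,0,4.2],[-13,36,1,0,0,4.2],[-10,37,1,0,0,4.2],[-8,37,1,0,0,4.2],[-5,38,1,0,0,4.2],[-2,38,1,0,0,4.2],[1,38,1,0,0,4.2],[4,38,1,0,0,4.2]], "grip": 35, "grip_force": 60}}

```text
clock: 0.9
position: [0.4406, 0.3608, 0.2368]
tool_rot: [-3.141, 0.005, 0.605]
force: [1.3, 0.2, -0.4]
grip_width: 0.03
```

```bash
python3 -c "
from h import *
plan([.6025,.203,.23],10,8)"
```

```text
[5.4, 27.7, 0.8, 0.0, 0.0, 3.1],[6.9, 27.4, 0.8, 0.0, 0.0, 3.1],[8.4, 27.0, 0.8, 0.0, 0.0, 3.1],[9.8, 26.5, 0.8, 0.0, 0.0, 3.1],[11.2, 25.9, 0.8, 0.0, 0.0, 3.1],[12.6, 25.3, 0.8, 0.0, 0.0, 3.1],[13.9, 24.6, 0.8, 0.0, 0.0, 3.1],[15.2, 23.8, 0.8, 0.0, 0.0, 3.1],
```

Request:
{"op": "arm_command", "data": {"targets": [[7,33,1,0,0,3.7],[9,33,1,0,0,3.7],[11,32,1,0,0,3.7],[13,31,1,0,0,3.7],[15,30,1,0,0,3.7],[17,29,1,0,0,3.7],[12,20,1,0,0,2],[0,0,0,0,0,0]]}}

```text
clock: 1.7
position: [0.6098, 0.1895, 0.2272]
tool_rot: [3.136, 0.007, 0.156]
force: [-0.9, -0.1, 0.5]
grip_width: 0.0298
```

```bash
python3 -c "
from h import *
f=cam('wrist');save(f,'w1')
plan([.6025,.203,.23],10,1)
plan([.6025,.203,.134],10,4)"
```

```text
[-4.4, -12.8, -2.9, 0.3, 0.5, -0.9],
[-0.9, -3.3, 23.3, 0.1, 0.1, -0.2],[-1.0, -3.3, 23.3, 0.1, 0.1, -0.2],[-1.0, -3.3, 23.3, 0.1, 0.1, -0.2],[-1.0, -3.3, 23.3, 0.1, 0.1, -0.2],
```

View pics/w1.png

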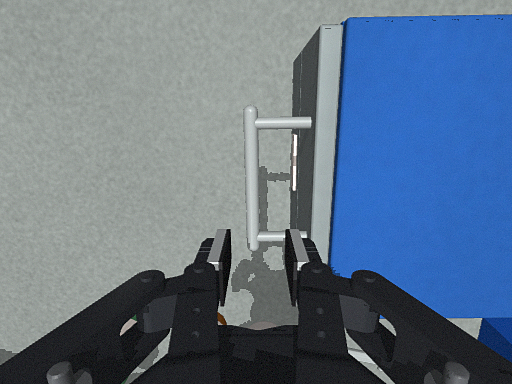

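The wrist view shows the bar running from (251,110) to (253,246), slightly left of the jaw midline at column 258. The right finger would clear the panel.

```bash
python3 -c "
from h import *
f=cam('wrist')
p=[onplane(f,251,110,.132),onplane(f,253,246,.132)];print(p)
d=p[0]-p[1];print(np.degrees(np.arctan2(-d[0],d[1])),np.linalg.norm(d));c=(p[0]+p[1])/2;print(c)
plan([c[0],c[1],.2],10,1)
plan([c[0],c[1],.134],10,4)"
```

```text
[array([0.59085118, 0.26010389, 0.132     ]), array([0.60954583, 0.14907571, 0.132     ])]
9.557670551644069 0.11259105975364903
[0.6001985 0.2045898 0.132    ]
[-5.7, -13.3, 27.2, 0.2, 0.5, -0.8],
[-1.3, -3.4, 23.3, 0.1, 0.1, -0.2],[-1.3, -3.4, 23.3, 0.1, 0.1, -0.2],[-1.4, -3.4, 23.3, 0.1, 0.1, -0.2],[-1.4, -3.3, 23.3, 0.1, 0.1, -0.2],
```

Request:
{"op": "arm_command", "data": {"targets": [[-7,-13,10,0.2,0.5,-0.8],[0,0,30,0,0,0],[0,0,30,0,0,0],[0,0,20,0,0,0],[0,0,0,0,0,0]]}}

```text
clock: 2.3
position: [0.5952, 0.2116, 0.1352]
tool_rot: [-3.138, -0.001, 0.186]
force: [-0.2, -0.1, 0.2]
grip_width: 0.0301
```

```bash
python3 -c "
from h import *
print(bot.observe()['position'])
plan([.6002,.2046,.134],9.8,1)"
```

```text
[0.59516247 0.21157661 0.13523941]
[3.7, 7.8, 1.2, -0.2, -0.1, 0.9],
```

Request:
{"op": "arm_command", "data": {"targets": [[4,7,1,0,0,0.9],[0,0,0,0,0,0]]}}

```text
clock: 2.5
position: [0.6004, 0.2065, 0.1356]
tool_rot: [-3.137, -0.002, 0.172]
force: [-0.8, -0.0, -0.2]
grip_width: 0.0296
```

Request:
{"op": "arm_command", "data": {"targets": [[0,0,0,0,0,0],[0,0,0,0,0,0],[0,0,0,0,0,0],[0,0,0,0,0,0]], "grip": 0}}

```text
clock: 2.9
position: [0.6008, 0.2067, 0.1373]
tool_rot: [-3.137, -0.004, 0.172]
force: [1.5, -0.1, -8.0]
grip_width: 0.0086
```

Request:
{"op": "arm_command", "data": {"targets": [[-15,0,1,0,0,0],[-25,0,0,0,0,0],[-25,0,0,0,0,0],[-25,0,0,0,0,0]]}}

```text
clock: 3.3
position: [0.5142, 0.1917, 0.1372]
tool_rot: [-3.136, -0.012, 0.171]
force: [3.1, 2.0, -5.6]
grip_width: 0.0084
```

Request:
{"op": "arm_command", "data": {"targets": [[-25,0,1,0,0,0],[-25,0,0,0,0,0],[-15,0,0,0,0,0],[-12,0,0,0,0,0],[-8,0,0,0,0,0],[0,0,0,0,0,0]]}}

```text
clock: 3.9
position: [0.4391, 0.1791, 0.1401]
tool_rot: [-3.131, -0.044, 0.169]
force: [-2.2, -1.2, -35.2]
grip_width: 0.0085
```

Request:
{"op": "arm_command", "data": {"targets": [[-4,0,2,0,0,0],[0,0,1,0,0,0],[0,0,0,0,0,0]]}}

```text
clock: 4.2
position: [0.4399, 0.1792, 0.14]
tool_rot: [-3.128, -0.055, 0.166]
force: [0.5, 0.7, -24.0]
grip_width: 0.0079
```

Request:
{"op": "arm_command", "data": {"targets": [[0,0,0,0,0,0],[0,0,0,0,0,0],[0,0,0,0,0,0]], "grip": 30}}

```text
clock: 4.5
position: [0.4402, 0.1796, 0.1407]
tool_rot: [-3.128, -0.056, 0.167]
force: [-0.5, -0.5, -0.6]
grip_width: 0.0257
```

```bash
python3 -c "
from h import *
plan([.440,.18,.29],10,5)"
```

```text
[1.6, -0.5, -29.8, -0.2, -0.6, -0.1],[1.3, -0.4, -29.8, -0.2, -0.6, -0.1],[1.0, -0.3, -29.8, -0.2, -0.6, -0.1],[0.6, -0.3, -29.9, -0.2, -0.6, -0.1],[0.3, -0.2, -29.9, -0.2, -0.6, -0.1],
```

Request:
{"op": "arm_command", "data": {"targets": [[2,0,-30,0,1.0,0],[1,0,-35,0,1.0,0],[1,0,-35,0,0.5,0],[0,0,-35,0,0.5,0],[0,0,-15,0,0,0],[0,0,0,0,0,0]]}}

```text
clock: 5.1
position: [0.4318, 0.1758, 0.2963]
tool_rot: [-3.127, -0.11, 0.166]
force: [-0.1, 0.1, -0.4]
grip_width: 0.0258
```

```bash
python3 -c "
from h import *
a=cam('top');f=cam('wrist');save(f,'w2');save(a,'top2')
import pickle;pickle.dump((a,f),open('f2.pkl','wb'))
cv2.imwrite('pics/mix2.png',np.hstack([f['color'],cv2.resize(a['color'][90:250,60:273],(512,384))])[...,::-1][:, :].copy())
im=cv2.imread('pics/mix2.png');cv2.imwrite('pics/mix2.png',cv2.resize(im,(800,300)))
print(bot.observe()['position'],bot.observe()['tool_rot'])
"
```

```text
[0.43131314 0.17551572 0.29428029] [-3.12879866 -0.1070656   0.16564336]
```

View pics/mix2.png

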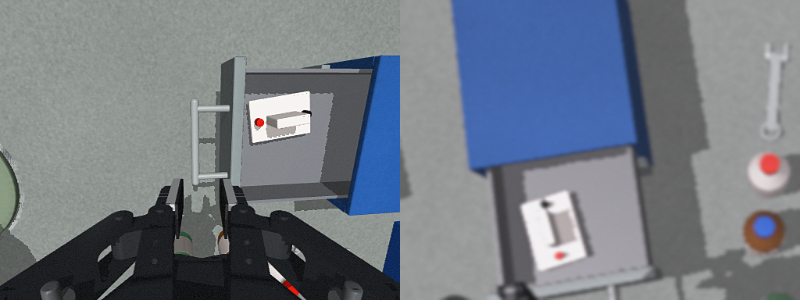

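The drawer is open. The lid sits in the front left of the tray, red socket towards the front and black towards the back, with its bar at about (290,120) in the wrist half of the picture. Next I measure the bar's top from the depth cloud.

```bash
cat > lid.py <<'E'
from h import *
def meas(f,lo=.122,hi=.15,u0=300,u1=420,v0=110,v1=190):
    X=cloud(f);hsv=cv2.cvtColor(f['color'],cv2.COLOR_RGB2HSV)
    v,u=np.mgrid[:384,:512];b=(u>u0)&(u<u1)&(v>v0)&(v<v1)
    out=[]
    for l,h in((lo,hi),(.085,.104)):
        m=b&(X[...,2]>l)&(X[...,2]<h)&(hsv[...,1]<45)&(hsv[...,2]>120)
        n,lab,st,_=cv2.connectedComponentsWithStats(m.astype(np.uint8))
        k=1+st[1:,4].argmax();P=X[lab==k]
        r=cv2.minAreaRect((P[:,:2]*1000).astype(np.float32));bx=cv2.boxPoints(r)
        e=[bx[1]-bx[0],bx[2]-bx[1]];e=max(e,key=np.linalg.norm)
        out.append((r[0],r[1],np.degrees(np.arctan2(e[1],e[0])),np.median(P[:,2]),len(P)));print(out[-1])
    return out
E
python3 - <<'E'
from lid import *
import pickle
a,f=pickle.load(open('f2.pkl','rb'))
print('wrist');meas(f)
print('top');meas(a,u0=118,u1=168,v0=185,v1=235)
# drawer: handle bar in wrist view
hs=onplane(f,249,130,.132),onplane(f,251,232,.132);print((hs[0]+hs[1])/2)
E
```

```text
wrist
((568.2069091796875, 225.93731689453125), (47.2789306640625, 14.405588150024414), np.float32(18.380144), np.float64(0.13410843748247606), 631)
((568.6690063476562, 225.9031524658203), (96.4627456665039, 66.11137390136719), np.float32(18.085081), np.float64(0.09433412384597296), 3130)
top
((571.1033935546875, 225.6270751953125), (47.664093017578125, 14.217098236083984), np.float32(17.262993), np.float64(0.13572061844138317), 130)
((570.4805297851562, 227.69740295410156), (95.61036682128906, 70.6329574584961), np.float32(17.679167), np.float64(0.09645401671932236), 756)
[0.44018239 0.17569971 0.132     ]
```

```bash
python3 -c "
from h import *
plan([.569,.226,.24],-72,14)"
```

```text
[9.8, -1.9, 5.0, -0.4, -0.3, 5.8],[9.6, -2.9, 4.9, -0.4, -0.3, 5.8],[9.3, -3.9, 4.8, -0.4, -0.3, 5.8],[8.9, -4.8, 4.8, -0.4, -0.3, 5.8],[8.4, -5.7, 4.7, -0.4, -0.3, 5.8],[7.8, -6.6, 4.6, -0.4, -0.3, 5.8],[7.1, -7.4, 4.5, -0.4, -0.3, 5.8],[6.3, -8.1, 4.4, -0.4, -0.3, 5.8],[5.5, -8.7, 4.3, -0.4, -0.3, 5.8],[4.6, -9.2, 4.3, -0.4, -0.3, 5.8],[3.7, -9.7, 4.2, -0.4, -0.3, 5.8],[2.7, -10.0, 4.1, -0.4, -0.3, 5.8],[1.7, -10.3, 4.0, -0.4, -0.3, 5.8],[0.6, -10.4, 3.9, -0.4, -0.3, 5.8],
```

Request:
{"op": "arm_command", "data": {"targets": [[10,0,5,-0.7,-6.0,0],[10,-3,5,0,0,6],[9,-4,5,0,0,6],[9,-5,5,0,0,6],[8,-6,5,0,0,6],[8,-6,5,0,0,6],[7,-7,4,0,0,6],[6,-8,4,0,0,6]], "grip": 45}}

```text
clock: 6.0
position: [0.5046, 0.2063, 0.2446]
tool_rot: [3.126, 0.007, -0.594]
force: [0.1, -0.2, -0.8]
grip_width: 0.0386
```

```bash
python3 -c "
from h import *
plan([.569,.226,.22],-72,7)"
```

```text
[6.1, -7.5, 3.4, 0.1, 0.0, 5.4],[5.3, -8.1, 3.4, 0.1, 0.0, 5.4],[4.5, -8.5, 3.4, 0.1, 0.0, 5.4],[3.7, -8.9, 3.4, 0.1, 0.0, 5.4],[2.9, -9.2, 3.4, 0.1, 0.0, 5.4],[2.0, -9.4, 3.5, 0.1, 0.0, 5.4],[1.1, -9.6, 3.5, 0.1, 0.0, 5.4],
```

Request:
{"op": "arm_command", "data": {"targets": [[6,-8,3,0.1,0,5.4],[5,-8,3,0.1,0,5.4],[4,-8,3,0.1,0,5.4],[4,-9,3,0.1,0,5.4],[3,-9,3,0.1,0,5],[2,-9,4,0.1,0,4],[1,-9,4,0.1,0,1],[0,0,0,0,0,0]]}}

```text
clock: 6.8
position: [0.5677, 0.2234, 0.205]
tool_rot: [3.119, -0.007, -1.172]
force: [-1.0, 0.2, 0.2]
grip_width: 0.0384
```

```bash
python3 -c "
from h import *
f=cam('wrist');save(f,'w3')
import pickle;pickle.dump(f,open('f3.pkl','wb'))
plan([.569,.226,.22],-72,1)
from lid import meas
meas(f,u0=130,u1=380,v0=60,v1=300)
"
```

```text
[-1.8, -2.4, -14.8, 1.3, -0.4, 4.9],
((561.5757446289062, 291.98712158203125), (159.69857788085938, 16.579195022583008), np.float32(14.103499), np.float64(0.1283802068431366), 1562)
((569.1986694335938, 226.0521697998047), (95.56075286865234, 66.13855743408203), np.float32(18.103973), np.float64(0.09439744835008151), 6419)
```

View pics/w3.png

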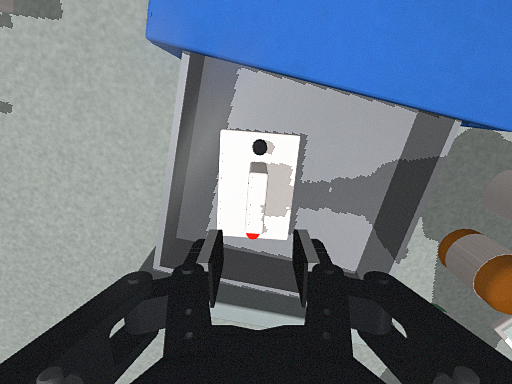

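The wrist view shows the lid centred at about (258,183) between the jaws' columns, and the flange measurement again gives (0.569, 0.226) at 18.1 degrees. I'll descend onto the bar.

Request:
{"op": "arm_command", "data": {"targets": [[-2,-2,10,1.3,-0.4,4.9],[0,0,20,0,0,0],[0,0,15,0,0,0],[0,0,0,0,0,0]]}}

```text
clock: 7.25
position: [0.5673, 0.2248, 0.1584]
tool_rot: [-3.141, -0.0, -1.255]
force: [-0.2, -0.5, 0.4]
grip_width: 0.0382
```

```bash
python3 -c "
from h import *
plan([.569,.226,.121],-72,2)"
```

```text
[-0.3, -1.0, 18.7, -0.0, -0.0, 0.0],[-0.3, -1.0, 18.7, -0.0, -0.0, 0.0],
```

Request:
{"op": "arm_command", "data": {"targets": [[0,-2,18,0,0,0],[-0.5,0,15,0,0,0],[0,0,3,0,0,0],[0,0,0,0,0,0]]}}

```text
clock: 7.65
position: [0.5695, 0.2258, 0.1227]
tool_rot: [-3.14, -0.0, -1.253]
force: [-0.8, 0.7, 0.4]
grip_width: 0.0382
```

Request:
{"op": "arm_command", "data": {"targets": [[0,0,0,0,0,0],[0,0,0,0,0,0],[0,0,0,0,0,0],[0,0,0,0,0,0]], "grip": 0, "grip_force": 50}}

```text
clock: 8.05
position: [0.5702, 0.226, 0.1247]
tool_rot: [-3.138, 0.0, -1.252]
force: [0.2, 0.0, 0.0]
grip_width: 0.0129
```

Request:
{"op": "arm_command", "data": {"targets": [[0,0,-10,0,0,0],[0,0,-20,0,0,0],[0,0,-20,0,0,0],[0,0,-20,0,0,0],[0,0,-25,0,0,0],[0,0,-25,0,0,0],[0,0,-15,0,0,0],[0,0,0,0,0,0]]}}

```text
clock: 8.85
position: [0.5696, 0.2248, 0.2703]
tool_rot: [-3.136, 0.0, -1.254]
force: [-0.3, 0.7, -1.5]
grip_width: 0.0134
```

```bash
python3 -c "
from h import *
f=cam('wrist');save(f,'w4')
plan([.484,-.30,.255],-94,16)"
```

```text
[29.5, 15.3, 0.8, -0.0, 0.0, 1.4],[29.9, 14.6, 0.8, -0.0, 0.0, 1.4],[30.2, 13.9, 0.8, -0.0, 0.0, 1.4],[30.5, 13.1, 0.8, -0.0, 0.0, 1.4],[30.8, 12.4, 0.8, -0.0, 0.0, 1.4],[31.1, 11.6, 0.8, -0.0, 0.0, 1.4],[31.4, 10.9, 0.9, -0.0, 0.0, 1.4],[31.7, 10.1, 0.9, -0.0, 0.0, 1.4],[31.9, 9.3, 0.9, -0.0, 0.0, 1.4],[32.1, 8.6, 0.9, -0.0, 0.0, 1.4],[32.3, 7.8, 0.9, -0.0, 0.0, 1.4],[32.5, 7.0, 0.9, -0.0, 0.0, 1.4],[32.6, 6.2, 0.9, -0.0, 0.0, 1.4],[32.8, 5.4, 0.9, -0.0, 0.0, 1.4],[32.9, 4.6, 0.9, -0.0, 0.0, 1.4],[33.0, 3.8, 0.9, -0.0, 0.0, 1.4],
```

View pics/w4.png

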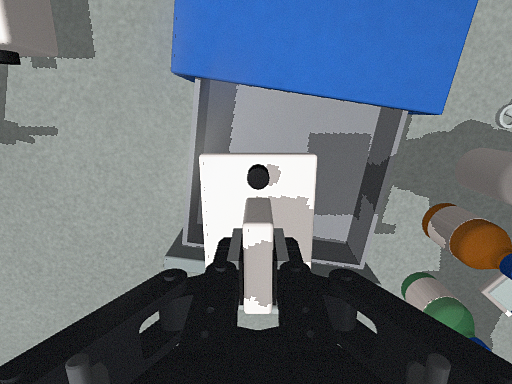

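The lid is held level, with its flange at columns 202–316 and aligned with the tool, and the drawer is still open. I'll carry it over the bottles.

Request:
{"op": "arm_command", "data": {"targets": [[20,10,0,0,0,1],[30,14,0,0,0,1.4],[30,14,0,0,0,1.4],[30,13,0,0,0,1.4],[31,12,0,0,0,1.4],[31,12,0,0,0,1.4],[31,11,0,0,0,1.4],[32,10,0,0,0,1.4]]}}

```text
clock: 9.7
position: [0.5237, -0.0343, 0.2626]
tool_rot: [3.137, -0.0, -1.446]
force: [-0.0, 0.5, -1.3]
grip_width: 0.0135
```

Request:
{"op": "arm_command", "data": {"targets": [[32,9,0,0,0,1.4],[32,8,0,0,0,1.4],[32,8,0,0,0,1.4],[32,7,0,0,0,1.4],[32,6,0,0,0,1.4],[32,5,0,0,0,1.4],[15,2,0,0,0,0],[0,0,0,0,0,0]]}}

```text
clock: 10.5
position: [0.4787, -0.2588, 0.2578]
tool_rot: [3.128, -0.002, -1.611]
force: [-0.1, 0.6, -1.7]
grip_width: 0.0132
```

```bash
python3 -c "
from h import *
import pickle
f=cam('wrist');save(f,'w5');a=cam('top');save(a,'top5');pickle.dump((f,a),open('f5.pkl','wb'))
plan([.484,-.43,.25],-94,5)"
```

```text
[34.6, -2.2, 1.6, 0.2, -0.0, 0.4],[34.6, -2.4, 1.6, 0.2, -0.0, 0.4],[34.6, -2.7, 1.6, 0.2, -0.0, 0.4],[34.6, -2.9, 1.6, 0.2, -0.0, 0.4],[34.6, -3.1, 1.6, 0.2, -0.0, 0.4],
```

View pics/w5.png

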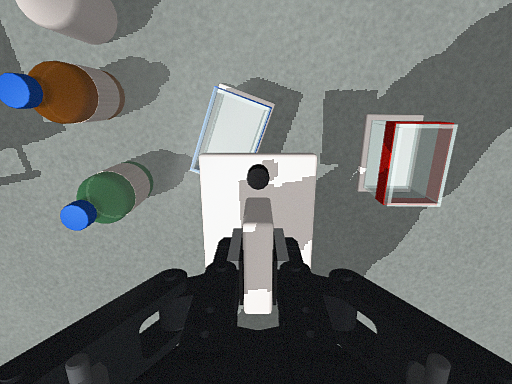

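The wrist view shows the red cell with its mouth spanning about columns 386–458 and rows 121–207. The blue cell is under the lid at a safe height. I'll zoom in to pick the rim corners.

```bash
python3 -c "
from h import *
import pickle
f,a=pickle.load(open('f5.pkl','rb'))
c=cv2.resize(f['color'][105:220,345:475],None,fx=5,fy=5,interpolation=cv2.INTER_CUBIC)
cv2.imwrite('pics/red5.png',c[...,::-1])"
```

```text
(no output)
```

View pics/red5.png

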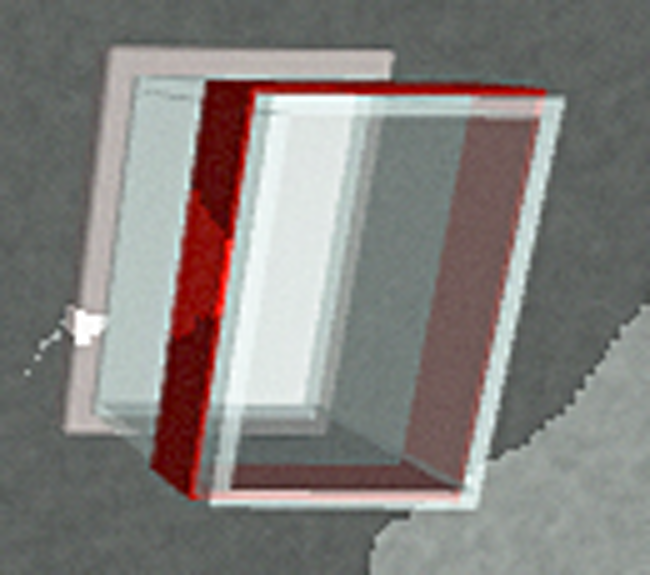

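The rim's outer corners in the crop are at about (260,92), (565,97), (478,507) and (210,505).

```bash
python3 -c "
from h import *
import pickle
f,a=pickle.load(open('f5.pkl','rb'))
C=np.array([onplane(f,x/5+344.6,y/5+104.6,.085)[:2] for x,y in [(260,92),(565,97),(478,507),(210,505)]])
print(C,C.mean(0))
for i in range(4):
  d=C[(i+1)%4]-C[i];print(np.linalg.norm(d),np.degrees(np.arctan2(d[1],d[0])))
# top-view foot band check: lid from top view
"
```

```text
[[ 0.52647823 -0.40274954]
 [ 0.52292103 -0.46531593]
 [ 0.43362401 -0.46110884]
 [ 0.43659135 -0.40111676]] [ 0.47990365 -0.43257277]
0.06266743237829824 -93.25403597476225
0.08939606807557776 177.3025925250715
0.060065425399186884 87.16833641195853
0.08990170851677118 -1.0406560801271945
```

```bash
python3 -c "
from h import *
import pickle
a,_=pickle.load(open('f0.pkl','rb'))
C=np.array([onplane(a,x/5+279.6,y/5+189.6,.085)[:2] for x,y in [(518,197),(637,199),(635,380),(515,375)]])
print(C,C.mean(0))
for i in range(4):
  d=C[(i+1)%4]-C[i];print(np.linalg.norm(d),np.degrees(np.arctan2(d[1],d[0])))
plan([.481,-.432,.21],-92.6,6)
"
```

```text
[[ 0.52853702 -0.40289138]
 [ 0.52740669 -0.46585677]
 [ 0.43413713 -0.45836434]
 [ 0.43688414 -0.39597739]] [ 0.48174124 -0.43077247]
0.06297553688501756 -91.02844767006428
0.09357001061949817 175.40724094241227
0.06244739702133778 87.47878639991974
0.09191329315104273 -4.314028928195659
[29.2, -1.5, 8.0, 0.1, -0.0, 0.1],[29.2, -1.5, 8.0, 0.1, -0.0, 0.1],[29.2, -1.5, 8.0, 0.1, -0.0, 0.1],[29.2, -1.5, 8.0, 0.1, -0.0, 0.1],[29.2, -1.5, 8.0, 0.1, -0.0, 0.1],[29.2, -1.5, 8.0, 0.1, -0.0, 0.1],
```

Request:
{"op": "arm_command", "data": {"targets": [[29,-1,3,0.2,0,0.1],[29,-1,4,0.2,0,0.1],[29,-1,6,0.2,0,0.1],[29,-1,8,0,0,0.1],[28,-1,8,0,0,0.1],[20,0,8,0,0,0],[8,0,4,0,0,0],[0,0,0,0,0,0]]}}

```text
clock: 11.4
position: [0.4823, -0.4232, 0.2113]
tool_rot: [3.136, 0.006, -1.603]
force: [-0.7, -0.2, -1.8]
grip_width: 0.0132
```

```bash
python3 -c "
from h import *
plan([.481,-.432,.165],-92.7,1)"
```

```text
[9.1, 0.8, 46.2, 0.3, 0.3, 0.8],
```

Request:
{"op": "arm_command", "data": {"targets": [[9,1,8,0.3,0.3,0.8],[0,0,12,0,0,0],[0,0,12,0,0,0],[0,0,8,0,0,0],[0,0,3,0,0,0],[0,0,0,0,0,0]]}}

```text
clock: 12.0
position: [0.4829, -0.4277, 0.1643]
tool_rot: [-3.141, 0.003, -1.614]
force: [-0.2, 0.2, -0.9]
grip_width: 0.0128
```

```bash
python3 -c "
from h import *
b=cam('scene');f=cam('wrist')
c=cv2.resize(b['color'][100:220,150:280],None,fx=4,fy=4,interpolation=cv2.INTER_CUBIC)
c=np.hstack([c[:384,:416],f['color'][:,120:500]]);cv2.imwrite('pics/m6.png',c[...,::-1])
import pickle;pickle.dump((b,f),open('f6.pkl','wb'))
plan([.481,-.432,.142],-92.7,1)"
```

```text
[4.1, 1.9, 23.0, -0.1, 0.1, 0.2],
```

View pics/m6.png

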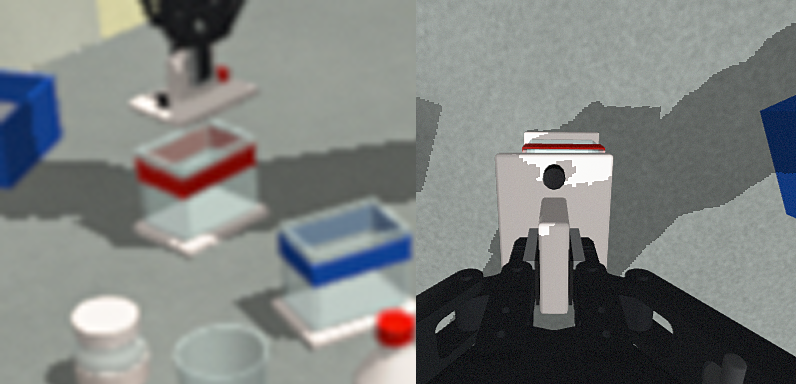

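The scene half shows the lid hanging level well above the red cell. The wrist half shows the cell's far band at columns 522–607, about 10 px right of the lid's middle at 554, so I'll check that offset.

```bash
python3 -c "
from h import *
import pickle
b,f=pickle.load(open('f6.pkl','rb'))
hsv=cv2.cvtColor(f['color'],cv2.COLOR_RGB2HSV)
m=((hsv[...,0]<8)|(hsv[...,0]>172))&(hsv[...,1]>140);m[:, :180]=0;m[:,380:]=0;m[170:]=0
p=np.argwhere(m);u0,u1=p[:,1].min(),p[:,1].max()+1
for u in(u0,u1):
  r=p[abs(p[:,1]-u)<5][:,0];print(u,r.min(),r.max(),onplane(f,u,r.min(),.080))
X=cloud(f)
# flange edges at row 200
row=X[185:225,:,:];
P=X[150:235,180:330].reshape(-1,3);P=P[(abs(P[:,2]-.136)<.006)];r=cv2.minAreaRect((P[:,:2]*1000).astype(np.float32));print(r,np.median(P[:,2]))
for v in(165,200,225):
  k=np.where(abs(X[v,:,2]-.136)<.008)[0];k=k[(k>170)&(k<330)];print(v,X[v,k.min()],X[v,k.max()])
"
```

```text
226 144 150 [ 0.52953261 -0.40579768  0.08      ]
309 145 149 [ 0.52618967 -0.46679277  0.08      ]
((505.80206298828125, -428.1744079589844), (66.2558364868164, 48.55482864379883), 87.58202362060547) 0.13515370058564688
165 [ 0.52503577 -0.39642248  0.1346067 ] [ 0.52224741 -0.46134741  0.13450253]
200 [ 0.50416459 -0.3951814   0.1332718 ] [ 0.50196583 -0.4604274   0.13497469]
225 [ 0.48888841 -0.39503704  0.13429147] [ 0.48638382 -0.45949958  0.13477406]
```

Request:
{"op": "arm_command", "data": {"targets": [[6,0,3,0,0,0.4],[0,0,6,0,0,0],[0,0,6,0,0,0],[0,0,4,0,0,0],[0,0,0,0,0,0],[0,0,0,0,0,0]]}}

```text
clock: 12.7
position: [0.4829, -0.435, 0.145]
tool_rot: [-3.14, 0.001, -1.622]
force: [-0.8, 0.5, -1.6]
grip_width: 0.0135
```

```bash
python3 -c "
from h import *
print(bot.observe()['position'])
plan([.482,-.4333,.142],-92.8,1)"
```

```text
[ 0.482929   -0.43504156  0.14499318]
[-1.7, 1.0, 3.0, -0.1, 0.1, -0.1],
```

Request:
{"op": "arm_command", "data": {"targets": [[-1.5,0.5,3,0,0,0],[0,0,0,0,0,0],[0,0,0,0,0,0],[0,0,0,0,0,0],[0,0,0,0,0,0]]}}

```text
clock: 13.2
position: [0.4827, -0.4333, 0.1422]
tool_rot: [-3.139, 0.001, -1.621]
force: [-0.5, 0.6, -0.2]
grip_width: 0.0133
```

```bash
python3 -c "
from h import *
b=cam('scene');a=cam('top')
c=cv2.resize(b['color'][100:220,150:280],None,fx=4,fy=4,interpolation=cv2.INTER_CUBIC)[:384,:416]
c=np.hstack([c,a['color'][60:320,60:444][:, :]  if 0 else cv2.resize(a['color'],(384,288))[0:288].repeat(1,0) if 0 else cv2.copyMakeBorder(cv2.resize(a['color'],(384,288)),0,96,0,0,cv2.BORDER_CONSTANT)])
cv2.imwrite('pics/m7.png',c[...,::-1])
s=bot.observe();print(s['position'],s['tool_rot'],abs(s['qd']).max(),s['force'])
X=cloud(a);v,u=np.mgrid[:384,:512];m=(u>100)&(u<190)&(v>180)&(v<270)&(abs(X[...,2]-.135)<.008)
"
```

```text
[ 0.48271734 -0.43329548  0.14217032] [-3.13899404e+00  1.18275076e-03 -1.62129123e+00] 0.0019502796239376926 [ 0.16678293 -0.62812792 -0.88712101]
```

View pics/m7.png

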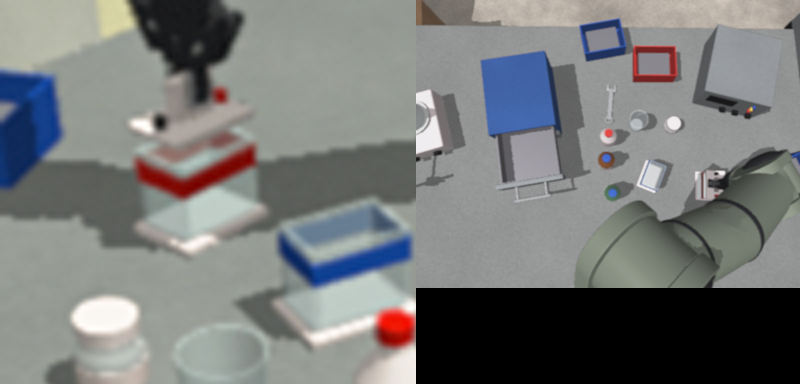

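The lid hangs level just above the red cell's mouth and is lined up with it. The drawer is open and the bottles and the other items look unmoved, so I'm handing in.

```bash
python3 -c "
from workcell import bot
print(bot.job_done(), bot.observe()['clock'])"
```

```text
the job is handed in; nothing more can be done
the job is handed in; nothing more can be done
```

I pulled the top drawer out to its stop, took the lid out by its grip bar, carried it over the bottles and handed in with it held over the red-banded cell. The clock read 13.2 s just before hand-in. `job_done()` gave no verdict, so the figures below are my own measurements.

**Lid over the cell:**
- **Position:** the gripper was at (0.483, -0.433), against a cell centre of (0.482, -0.433) that I averaged from several views. These differed by up to about 4 mm.
- **Height:** the underside is about 12 mm above the rim. I worked this out from the gripper height and the grasp geometry, and a depth reading 22 mm higher up agreed with it.
- **Angle:** tilt is below 0.01 rad. The lid's yaw is about -2.9°, and my estimates of the cell's yaw ran from about -2.3° to -4°.
- **Motion and contact:** the arm was at rest and the wrist force was about 1 N, with no sign of contact. The grip opening stayed at 13 mm on the 14 mm bar.

**Drawer:** the handle moved about 163 mm, and the drawer was still open in the last top view.

**Everything else:** the bottles, cells, beaker, jar and wrench looked unmoved in that view. I checked this by eye and did not re-measure them.

**Disagreements:**
- The wrist showed up to about 35 N vertically while I pulled the drawer, as the gripper drifted a few mm upwards. It dropped to zero once I let go of the handle.
- The gripper read 8–9 mm on the 11 mm handle bar, and I did not find out why.

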